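# Click the sharpening stone into its dock

## Task

Fit the sharpening stone that is mounted on a black base plate into the pocket of the metal frame on the wooden sharpening dock: slip the plate's tongue under the frame's steel lip with the other end raised, feeling for the lip because the frame may be clamped anywhere along the dock, then push the raised end down past the sprung roller until the plate snaps fully home, flat on the pocket floor. Let go of it, and leave the bare stone, the knife and the pepper mill where they are.

Things in the scene. Friction and masses are not known exactly. Their poses are not given: they have to be found in the camera images.
- cartridge: The part to fit, about 0.3 to 0.6 kg: black base plate 150 (x) x 64 (y) x 10 mm, a grey stone 140 x 50 x 20 mm centred on it (30 mm tall in all), a flat tongue at its +x end. Lies right way up on the counter. Origin: centre of the plate's underside (tongue not counted); x to the tongue, z up. Grip it across the stone's 50 mm width; its sides are free from 10 to 30 mm above the underside.
- tongue_tip (a point): on the cartridge, x = +87 mm, z = 0 of its frame: middle of the lower end edge of the tongue (12 mm long, 40 wide, 5 thick, level with the plate's underside). The tongue goes under the steel lip of the dock's frame (lip x P+76.5 to P+110, underside 8.5, top 14.5 mm above the pocket floor) into a slot ending at P+89.5; the plate stops at the lip's face.
- tail_edge (a point): on the cartridge, x = -75 mm, z = 0 of its frame: middle of the plate's lower edge at the end without tongue (the tail). Plate and tongue are too long to go in level: the tongue must go under the lip with the tail raised, by about 6 to 11 degrees, and then the tail comes down.
- dock: Wooden dock fixed to the counter, 280 (x) x 112 mm, top 16 mm above the counter; origin on the counter under its middle, z up. On it is clamped a metal frame, x axis, y = 0 and heading as the dock's, whose place along x is NOT reported: its pocket centre P lies anywhere from -12 to +12 mm from the dock's middle. See it or feel for it. The frame does not move when pushed.
- dock_mid (a point): middle of the dock's wooden top, 16 mm above its origin, axes as the dock's. This top is the pocket's floor. The frame's pocket is 153 mm long (x P-76.5 to P+76.5), 68 mm wide (y -34 to +34) and 10 mm deep, with rims 16 mm wide at the sides. The cartridge's origin lies at P, axes parallel, when it is home, with 1.5 mm play at each end and 2 mm at each side.
- catch (a joint): travel (m) of the sprung roller to -x, 0 (out) to 0.007. Roller 10 mm across, 34 long (y), axis 14.5 mm above the pocket floor at P-76.5, so it juts 5 mm over the pocket; black housing behind it (P-112 to P-86, 60 mm wide, 19 mm high). The tail rests on it until pushed down with about 7 to 10 N; it yields about 3 mm (spring 10 N plus 0.5 N per mm), then springs out over the plate's edge.
- bare_stone: bystander: a plain grey stone block 180 x 60 x 26 mm without plate or tongue, lying on the counter; origin at the centre of its underside, x along its length; leave it
- knife: bystander: kitchen knife lying flat, 300 mm long, 16 mm thick at most, origin at the heel between blade and handle, x towards the blade's end; leave it
- pepper_mill: bystander: dark wooden pepper mill, 54 mm across, 145 mm tall, standing, origin at the centre of its foot; leave it
Not all that is in view belongs to the job. What is shaped like the cartridge but purple is not meant.

How it is judged (in metres and radians):
On the way:
1. the tongue's end is down in the pocket, within 6 mm of its floor, with the other end still raised by at least 12 mm (x of tongue_tip in the frame of dock_mid between 0.045 and 0.105 m and z of tongue_tip in the frame of dock_mid below 0.006 m and y of tongue_tip in the frame of dock_mid between -0.008 and 0.008 m and z of tail_edge in the frame of dock_mid above 0.012 m), for 0.05 s.
At the end, for the whole second after the job is handed in: The cartridge rests in the pocket, tongue under the lip: origin within 3.5 mm of the dock's centre line and 15 mm of its middle along it, both ends within 2 mm of the pocket floor, square within 0.04 rad, level within 0.025 rad, the catch sprung back (under 2.5 mm) (x of cartridge in the frame of dock_mid between -0.015 and 0.015 m and y of cartridge in the frame of dock_mid between -0.0035 and 0.0035 m and z of tail_edge in the frame of dock_mid between -0.002 and 0.002 m and z of tongue_tip in the frame of dock_mid between -0.002 and 0.002 m and x of tongue_tip in the frame of dock_mid above 0.07 m and angle between the x axis of cartridge and the x axis of dock_mid, either way round below 0.04 rad and angle between cartridge's own z axis and vertical below 0.025 rad and value of joint catch below 0.0025 m and linear speed of cartridge below 0.01 m/s); the robot touches nothing.
It fails at once if the bare stone moved by more than 30 mm (distance of bare_stone from where it was at the start of the episode above 0.03 m).
It fails at once if the knife moved by more than 30 mm (distance of knife from where it was at the start of the episode above 0.03 m).
It fails at once if the pepper mill moved by more than 30 mm (distance of pepper_mill from where it was at the start of the episode above 0.03 m).
It also fails if it takes over 45 s, if anything falls off the work surface, if the arm or the gripper's body presses on something with over 40 N, if the wrist force passes 120 N, or if a joint passes its speed limit or range.

## Robot

A 7-joint arm with a two-finger parallel gripper is mounted at the origin on the work surface. World frame = base frame: x ahead of the robot, y to its left, z up, the work surface at z = 0. Lengths are in m, angles in degrees, forces in N, time in s.
With the tool pointing down it reaches from about 0.425 to 0.875 m from the base axis. Payload 4.7 kg.
Tool frame: the origin (TCP) lies at the very end of the fingers, on their centre line; the grasp point (between the pads) lies behind it (env.pinch_z is the z of the grasp point in the tool frame, in m); z points along the fingers, y is the direction in which the jaws open and shut (so a half turn about z gives the same grasp; the last joint's range is limited). The gripper opens to 87 mm and grips with 3 to 60 N. Pads are 19 mm wide; open, the fingers measure 117 mm over their backs; the gripper's body (75 mm by 190 mm) begins 51 mm behind the grasp point.
Start: joints at [-65.14, 18.392, -4.016, 83.108, 1.295, 78.541, -3.26], TCP at [0.265, 0.594, 0.194] pointing down, gripper open.
Joint ranges: [-163.93, 163.93], [-17.29, 119.83], [-79.2, 71.16], [3.27, 140.29], [-89.18, 269.18], [5.43, 117.66], [-154.24, 154.24]. Speed limits (degrees/s): [147.25, 147.25, 180, 180, 180, 180, 180].

## Interface

Orientations are given as [roll, pitch, yaw] about the fixed x, y, z axes, in that order (R = Rz(yaw) Ry(pitch) Rx(roll)).
In Python, from cell import readout, read_camera, env gives the robot as it stands. The module is installed in compiled form; this text tells all that it offers.
- The arm moves only by the tool servo_tool, never from a script. Its argument "plan" is a list that holds one entry, the list of rows, each a list of 5 numbers: the finger opening in m, from 0 to 0.087, then the shift along the tool's x, y, z in m, then the turn about the tool's z in rad. In form: [[[jaw, x, y, z, yaw], ...]]. A call has 1 to 12 rows; each row is the pose to reach, as a shift and turn from the pose measured when the call began, along the tool's axes at that moment; what a row does not reach only later rows make up. A row lasts 1/12 s, in which the tool goes at most 41.7 mm and 7.16 degrees, less where a joint would pass 70% of its speed; a pose out of reach is approached as far as the arm can. A call with a gripper value outside its range is refused whole. The fingers move at their own pace and stop on an object; "force" is the grip in N (left out, the last holds). Time passes only in rows, so rows that repeat a pose let the fingers close. It gives the time, the measured TCP pose, the force and the opening at its end, in the units of the state.
- readout.get_obs(): the state, without advancing time (a new reading comes with each control period).
- read_camera(name): name is "scene" or "top" or "wrist"; returns a dict with "image" (480x640x3 uint8, red, green, blue), "range_z" (480x640 float32, m along the optical axis (not along the pixel's ray), 0 where there is no reading), "mtx" (3x3 intrinsics, pixels), "camera_from_world" (4x4, takes a point from world to camera coordinates). Camera axes: x right, y up, looking along -z (the intrinsics and any distortion apply to the point x, -y, -z); pixel columns grow to the right and rows downward; lengths in m; the calibration is good to about 2 mm. A picture is of the moment at which its call begins.
- env.sign_off(): hands the job in, once; it reports no verdict.
The state is a dict: "time_s": time; "qpos": joint angles; "joint_velocities": joint speeds; "effort": joint torques, N m; "tool_pos": TCP position; "tool_rot": TCP orientation; "force": force on the tool from outside, world axes, zero at the start; "wrist_torque": the same for the moment, N m; "grip_width": finger opening in m.
Only numpy, scipy, OpenCV 4.12 (cv2) and the standard library are available. Lean on these libraries where they do the work, as an engineer would, in place of code of your own. Each camera call takes 0.05 s, during which the arm holds its last target. There are 200 camera calls.

## Working session

There is one attempt and no reset: what is moved stays moved. The work goes in short steps, Python scripts to look and compute and a tool call to move; the robot and the scene stay as the last step left them, time stands still between calls to the robot, and variables do not carry over. Pictures are saved under pics/ and viewed, about 8 in all and at most 12, crops included, and the job is handed in when it is done.

Besides the shell and the picture viewer there is one more tool, called by a JSON object that holds its "name" and its "arguments", one argument or row to a line. servo_tool: Moves the arm, as the interface text tells. Its arguments: {"type":"object","properties":{"plan":{"type":"array"},"force":{"type":"number"}},"required":["plan"]}

```bash
mkdir -p pics; ls; python3 - <<'E'
from cell import readout, read_camera, env
import cv2, numpy as np
o=readout.get_obs(); print(o); print(env.pinch_z)
for n in ("top","scene"):
    c=read_camera(n); cv2.imwrite(f"pics/{n}1.png",c["image"][:,:,::-1]); np.savez(f"{n}1.npz",**c); print(n,c["mtx"],c["camera_from_world"], c["range_z"].min(), c["range_z"].max())
E
```

```text
pics
{'time_s': 0.0, 'qpos': array([-65.13882801,  18.43926288,  -4.01650265,  83.17544933,
         1.29414362,  78.540934  ,  -3.25946724]), 'joint_velocities': array([ 0.03364009, -0.00908215,  0.00397089,  0.03485462,  0.07184555,
        0.01129876,  0.03734947]), 'effort': array([-5.81726249e-05, -4.91290033e+01, -4.03976664e-01, -3.12530673e+01,
       -6.38409681e-02,  4.35607194e-02,  1.75577734e-04]), 'tool_pos': array([0.26471465, 0.59298099, 0.1930546 ]), 'tool_rot': array([-1.79889555e+02,  4.65161690e-03,  1.55949878e+02]), 'force': array([-0.39717665, -0.42594733,  0.36971414]), 'wrist_torque': array([-0.01991688,  0.02015289, -0.00436322]), 'grip_width': 0.08709425398203456}
-0.0187
top [[444.972644     0.         319.26093788]
 [  0.         444.972644   241.83222153]
 [  0.           0.           1.        ]] [[-0.02081077 -0.99965159  0.01623638 -0.02528356]
 [ 0.98329515 -0.01752765  0.18117238 -0.48944401]
 [-0.18082467  0.01973549  0.98331732 -1.05617346]
 [ 0.          0.          0.          1.        ]] 0.0 2.161735
scene [[584.14044069   0.         315.35404808]
 [  0.         584.14044069 237.09952131]
 [  0.           0.           1.        ]] [[-0.6595921   0.75144032 -0.01660444  0.33643354]
 [-0.62559913 -0.53661959  0.56627303  0.25223263]
 [ 0.41661011  0.38389694  0.82405045 -1.54157244]
 [ 0.          0.          0.          1.        ]] 0.0 3.2121592
```

View pics/top1.png

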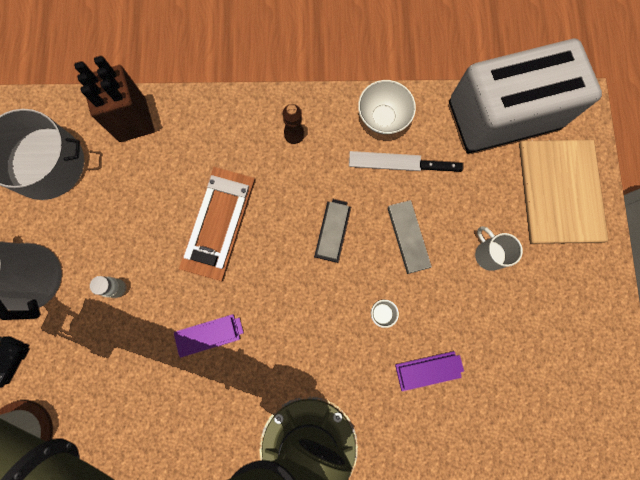

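View pics/scene1.png

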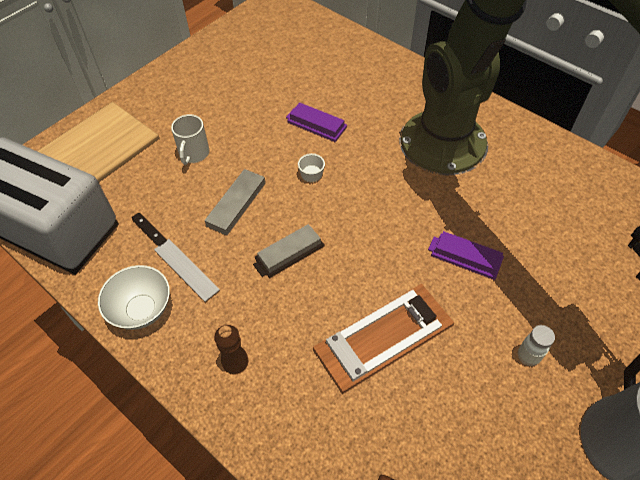

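Candidates in the top view: the black-plated stone at (333,231) is the cartridge. The bare stone at (409,237) has no plate, and the purple look-alikes at (209,335) and (429,371) aren't meant. The dock is at (219,224), with its lip at the upper end (229,185) and its roller and housing at (206,256). I'll measure next and check the choice in a crop.

```bash
cat > h.py <<'E'
import numpy as np, cv2
def ray(c,uv,z):
    uv=np.atleast_2d(np.asarray(uv,float)); K=c["mtx"]; T=c["camera_from_world"]; R=T[:3,:3]; o=-R.T@T[:3,3]
    d=np.c_[(uv[:,0]-K[0,2])/K[0,0],-(uv[:,1]-K[1,2])/K[1,1],-np.ones(len(uv))]@R
    return o+d*((z-o[2])/d[:,2])[:,None]
def cloud(c):
    K=c["mtx"];T=c["camera_from_world"];R=T[:3,:3];o=-R.T@T[:3,3]
    v,u=np.mgrid[:480,:640]; r=c["range_z"]
    return (np.dstack([(u-K[0,2])/K[0,0]*r,-(v-K[1,2])/K[1,1]*r,-r])@R+o)
def proj(c,p):
    q=c["camera_from_world"][:3,:3]@p+c["camera_from_world"][:3,3]; K=c["mtx"]
    return K[0,0]*q[0]/-q[2]+K[0,2], K[1,1]*-q[1]/-q[2]+K[1,2]
E
python3 - <<'E'
from h import *
c=np.load("top1.npz"); W=cloud(c); im=c["image"]
hsv=cv2.cvtColor(im,cv2.COLOR_RGB2HSV)
def rep(name,m,z):
    n,l,s,_=cv2.connectedComponentsWithStats(m.astype(np.uint8)); i=1+s[1:,4].argmax(); v,u=np.nonzero(l==i)
    p=ray(c,np.c_[u,v],z)[:,:2]; r=cv2.minAreaRect((p*1000).astype(np.float32)); 
    print(name,s[i],"rect",np.round(r[0],1),np.round(r[1],1),round(r[2],1),"mean",p.mean(0).round(4),"medz",np.median(W[l==i][:,2]).round(4)); print(np.round(cv2.boxPoints(r),0).tolist())
def roi(x0,y0,x1,y1):
    m=np.zeros((480,640),bool); m[y0:y1,x0:x1]=1; return m
S=hsv[...,1];V=hsv[...,2]
rC=roi(308,192,358,270)
print("cart hsv",hsv[231,333],hsv[202,339],hsv[190,310]); print("dock hsv",hsv[185,229],hsv[224,219],hsv[178,250],hsv[215,200])
rep("stone", rC&(W[...,2]>.024)&(W[...,2]<.05),.03)
rep("cart nonbrown", rC&((S<90)|(V<60)),.02)
rD=roi(175,160,262,285)
rep("dock hi", rD&(W[...,2]>.021),.026)
rep("dock all", rD&(W[...,2]>.009),.018)
rep("bare", roi(380,195,440,280)&(W[...,2]>.018),.026)
rep("mill", roi(270,95,320,150)&(W[...,2]>.03),.1)
big=np.hstack([cv2.resize(im[190:275,300:440],None,fx=4,fy=4),cv2.resize(im[160:285,175:265],None,fx=2.72*1,fy=2.72)])
cv2.imwrite("pics/crop1.png",big[:,:,::-1]); print(big.shape)
E
```

```text
cart hsv [ 21  45 159] [ 0 26 39] [ 14 139 202]
dock hsv [ 12  30 216] [ 11 167 188] [ 11 166 174] [ 30   4 245]
stone [ 317  202   32   57 1075] rect [522.9 -70. ] [ 49.9 140.7] 75.6 mean [ 0.5221 -0.0698] medz 0.0296
[[449.0, -77.0], [585.0, -112.0], [597.0, -63.0], [461.0, -28.0]]
cart nonbrown [ 314  200   36   62 1412] rect [524.4 -69.8] [ 60.8 157.4] 75.5 mean [ 0.5219 -0.0691] medz 0.0287
[[441.0, -80.0], [593.0, -119.0], [608.0, -60.0], [456.0, -21.0]]
dock hi [ 184  175   65   93 1920] rect [552.4 223.9] [103.2 223.4] 73.3 mean [0.5491 0.225 ] medz 0.0279
[[431.0, 207.0], [645.0, 142.0], [674.0, 241.0], [460.0, 305.0]]
dock all [ 179  166   76  115 4781] rect [550.3 223.8] [114.8 279.7] 73.1 mean [0.5472 0.2241] medz 0.018
[[400.0, 210.0], [667.0, 128.0], [701.0, 238.0], [433.0, 319.0]]
bare [ 388  200   44   73 1693] rect [ 504.6 -263.9] [180.1  62.3] 13.8 mean [ 0.5035 -0.2641] medz 0.0256
[[410.0, -255.0], [425.0, -316.0], [600.0, -273.0], [585.0, -212.0]]
mill [283 104  21  35 503] rect [783.7  25.7] [91.2 46.6] 4.8 mean [0.7796 0.0254] medz 0.1043
[[736.0, 45.0], [740.0, -1.0], [831.0, 6.0], [827.0, 53.0]]
(340, 805, 3)
```

View pics/crop1.png

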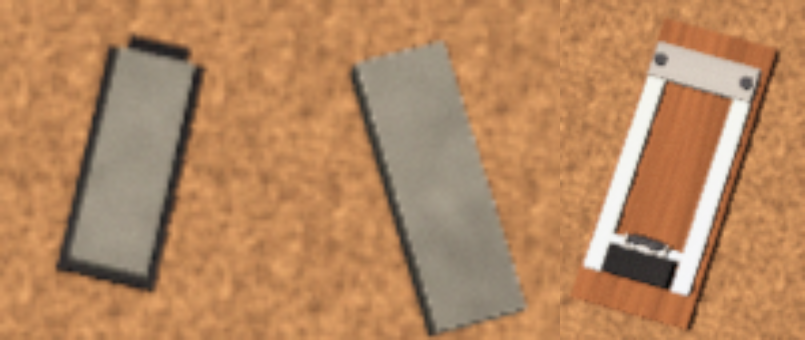

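The crop confirms the choice: left is the grey stone on a black plate with its tongue at the top end (world +x), and the bare stone beside it has no plate. Both measured at the right size (140.7x49.9 mm at z=0.030, and the dock 280x115 mm). I'll approach above the grip point, 25 mm behind the stone's middle.

{"name": "servo_tool", "arguments": {
  "plan": [
    [[0.085,-0.481,-0.505,0.0,-0.168],[0.085,-0.481,-0.505,0.0,-0.168],[0.085,-0.481,-0.505,0.0,-0.168],[0.085,-0.481,-0.505,0.0,-0.168],[0.085,-0.481,-0.505,0.0,-0.168],[0.085,-0.481,-0.505,0.0,-0.168],[0.085,-0.481,-0.505,0.0,-0.168],[0.085,-0.481,-0.505,0.0,-0.168],[0.085,-0.481,-0.505,0.0,-0.168],[0.085,-0.481,-0.505,0.0,-0.168],[0.085,-0.481,-0.505,0.0,-0.168],[0.085,-0.481,-0.505,0.0,-0.168]]
  ]
}}

```text
time_s: 1.1
tool_pos: [0.432, 0.1202, 0.194]
tool_rot: [-179.9, -0.0, 165.6]
force: [0.3, 0.5, -0.3]
grip_width: 0.0849
```

{"name": "servo_tool", "arguments": {
  "plan": [
    [[0.085,-0.11,-0.162,0.04,0.0],[0.085,-0.11,-0.162,0.06,0.0],[0.085,-0.11,-0.162,0.08,0.0],[0.085,-0.11,-0.162,0.08,0.0],[0.085,-0.11,-0.162,0.08,0.0],[0.085,-0.11,-0.162,0.08,0.0],[0.085,-0.11,-0.162,0.08,0.0],[0.085,-0.11,-0.162,0.08,0.0]]
  ]
}}

```text
time_s: 1.77
tool_pos: [0.4977, -0.0636, 0.1138]
tool_rot: [-179.9, -0.1, 165.6]
force: [0.6, -0.2, -0.1]
grip_width: 0.0852
```

```bash
python3 - <<'E'
from cell import readout, read_camera
from h import *
o=readout.get_obs(); print(o["time_s"],o["tool_pos"],o["tool_rot"],o["force"])
c=read_camera("wrist"); np.savez("w1.npz",**c); W=cloud(c); T=c["camera_from_world"]; print("cam",-T[:3,:3].T@T[:3,3], "look",-T[2,:3])
m=(W[...,2]>.024)&(W[...,2]<.04)&(c["range_z"]>0)&(np.hypot(W[...,0]-.5225,W[...,1]+.07)<.12)
p=W[m]; 
if m.sum()>50:
    r=cv2.minAreaRect((p[:,:2]*1000).astype(np.float32)); print(r, np.median(p[:,2]), m.sum())
cv2.imwrite("pics/w1.png",c["image"][:,:,::-1])
E
```

```text
1.7667 [ 0.49770799 -0.06356332  0.1138348 ] [-1.79924025e+02 -1.01875733e-01  1.65551050e+02] [ 0.610529   -0.21971893 -0.05571501]
cam [ 0.42699468 -0.04511803  0.30390607] look [ 0.25291209 -0.0673158  -0.96514458]
((504.1708068847656, -66.56549072265625), (50.100929260253906, 108.75476837158203), 75.57080841064453) 0.02926532077049307 7922
```

View pics/w1.png

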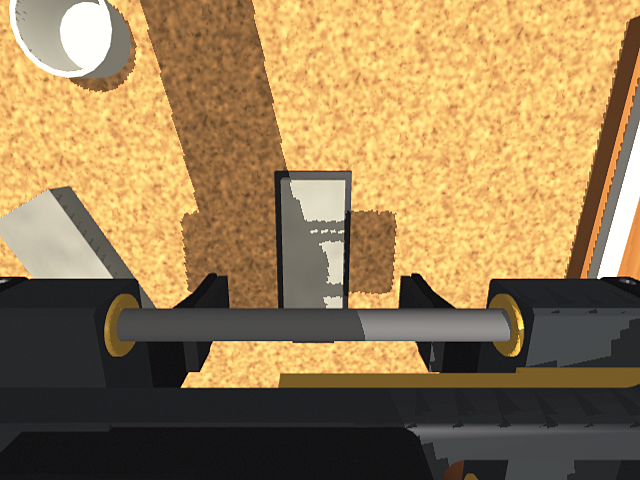

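The wrist view shows the stone's tail end centred between the fingers (stone from (283,178) to (350,310)), with the heading as measured. I'll descend and grip lightly.

{"name": "servo_tool", "arguments": {
  "plan": [
    [[0.085,0,0,0.035,0],[0.085,0,0,0.07,0],[0.085,0,0,0.09,0],[0.085,0,0,0.099,0],[0.085,0,0,0.099,0],[0.04,0,0,0.099,0],[0.04,0,0,0.099,0],[0.04,0,0,0.099,0],[0.04,0,0,0.099,0],[0.04,0,0,0.099,0],[0.04,0,0,0.099,0],[0.04,0,0,0.099,0]]
  ],
  "force": 12
}}

```text
time_s: 2.82
tool_pos: [0.4982, -0.0626, 0.0156]
tool_rot: [-180.0, -0.0, 165.7]
force: [0.5, 0.2, -0.6]
grip_width: 0.0464
```

{"name": "servo_tool", "arguments": {
  "plan": [
    [[0.04,0,0,-0.003,0],[0.04,-0.001,0,-0.006,0],[0.04,-0.002,0,-0.009,0],[0.04,-0.003,0,-0.012,0],[0.04,-0.004,0,-0.016,0],[0.04,-0.004,0,-0.016,0]]
  ]
}}

```text
time_s: 3.32
tool_pos: [0.5031, -0.0638, 0.0326]
tool_rot: [180.0, 0.1, 165.7]
force: [-0.2, -0.3, -0.1]
grip_width: 0.04
```

```bash
cat >> h.py <<'E'
def tilt(c,ctr,zlo,zhi,rad=.12):
    """plane of the grey stone top near ctr: fit z=ax+by+c"""
    W=cloud(c); hsv=cv2.cvtColor(c["image"],cv2.COLOR_RGB2HSV)
    m=(c["range_z"]>0)&(W[...,2]>zlo)&(W[...,2]<zhi)&(np.hypot(W[...,0]-ctr[0],W[...,1]-ctr[1])<rad)&(hsv[...,1]<90)&(hsv[...,2]>90)
    n,l,s,_=cv2.connectedComponentsWithStats(m.astype(np.uint8)); m=l==1+s[1:,4].argmax()
    p=W[m]
    for _ in range(4):
        q,*_=np.linalg.lstsq(np.c_[p[:,:2],np.ones(len(p))],p[:,2],rcond=None)
        r=p[:,2]-np.c_[p[:,:2],np.ones(len(p))]@q; p=p[abs(r)<max(.003,1.5*r.std())]
    return q,p,m
E
python3 - <<'E'
from cell import readout, read_camera
from h import *
o=readout.get_obs(); print(o["time_s"],o["tool_pos"],o["tool_rot"],o["force"],o["wrist_torque"],o["grip_width"])
d=np.array([.9686,-.2487])
for n in ("top","scene"):
    c=read_camera(n); np.savez(n+"2.npz",**c)
    q,p,m=tilt(c,(.5225,-.07),.02,.09,.1); print(n,len(p),"slope",np.degrees(np.arctan(q[:2]@d)).round(2),"lat",np.degrees(np.arctan(q[:2]@[.2487,.9686])).round(2), p.min(0),p.max(0))
cv2.imwrite("pics/s2.png",cv2.resize(c["image"][180:320,200:400],None,fx=3,fy=3)[:,:,::-1])
E
```

```text
3.3167 [ 0.50308615 -0.06376003  0.03258728] [1.79996154e+02 7.63412921e-02 1.65660297e+02] [-0.23536271 -0.28292793 -0.13987217] [-0.03151934 -0.00751984 -0.00933659] 0.03997811695003867Traceback (most recent call last):
  File "<stdin>", line 7, in <module>
  File "h.py", line 17, in tilt
    n,l,s,_=cv2.connectedComponentsWithStats(m.astype(np.uint8)); m=l==1+s[1:,4].argmax()
                                                                         ~~~~~~~~~~~~~~^^
ValueError: attempt to get argmax of an empty sequence
```

The grip closed to 40 mm with nothing in it, so I need to see what happened.

```bash
python3 - <<'E'
from cell import readout, read_camera
from h import *
a=read_camera("scene"); b=read_camera("top"); np.savez("s2.npz",**a); np.savez("t2.npz",**b)
im=np.hstack([cv2.resize(a["image"][140:340,190:410],(440,400)),cv2.resize(b["image"][160:300,260:380],(343,400))])
cv2.imwrite("pics/s2.png",im[:,:,::-1])
E
```

```text
(no output)
```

View pics/s2.png

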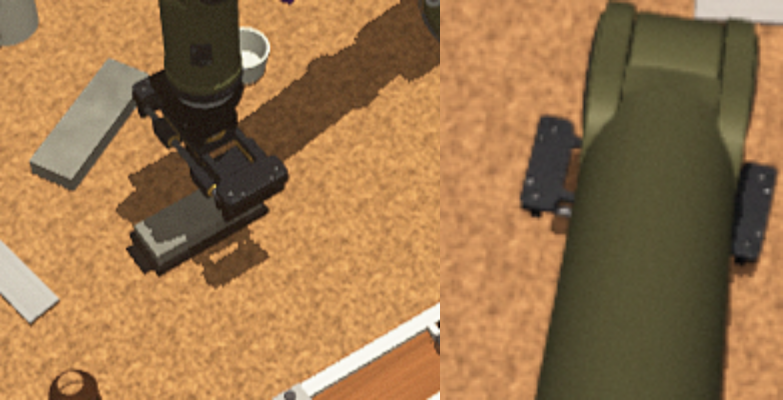

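```bash
python3 - <<'E'
from cell import readout, read_camera
from h import *
c=read_camera("wrist"); np.savez("w2.npz",**c)
cv2.imwrite("pics/w2.png",cv2.resize(np.hstack([c["image"][100:400,150:500]]),None,fx=2,fy=2)[:,:,::-1])
a=dict(np.load("s2.npz")); W=cloud(a)
u=np.array([.9686,-.2487]); v=np.array([.2487,.9686])
s=(W[...,:2]-[.5225,-.07])@u*1000; t=(W[...,:2]-[.5225,-.07])@v*1000
for lo in range(-90,100,10):
    m=(s>lo)&(s<lo+10)&(abs(t)<22)&(W[...,2]>.003)&(W[...,2]<.06)
    m2=(s>lo)&(s<lo+10)&(abs(t-29)<3)&(W[...,2]<.06)
    print(lo,m.sum(),np.percentile(W[m][:,2]*1000,[10,50,90]).round(1) if m.sum()>3 else "", m2.sum(),np.median(W[m2][:,2]*1000).round(1) if m2.sum() else "")
print(readout.get_obs()["grip_width"])
E
```

```text
-90 2  7 1.4
-80 1  11 5.6
-70 0  17 7.2
-60 1  14 9.1
-50 0  18 9.1
-40 0  16 8.1
-30 15 [26.5 28.3 30.3] 14 7.6
-20 68 [26.6 29.3 32.3] 20 8.9
-10 76 [26.5 29.4 31.5] 21 8.2
0 64 [26.2 29.3 31.9] 22 7.8
10 74 [27.4 29.9 32.8] 18 7.4
20 72 [27.5 29.6 33.2] 15 10.6
30 71 [26.4 29.8 33.3] 17 6.9
40 77 [26.8 29.4 32.7] 21 8.4
50 71 [27.5 30.  33.3] 19 6.2
60 110 [10.5 28.2 32.6] 16 8.9
70 65 [ 3.7  6.7 10.6] 13 3.7
80 29 [3.2 4.6 9. ] 13 0.9
90 7 [3.1 3.8 5.3] 10 -0.4
0.039934343118519934
```

View pics/w2.png

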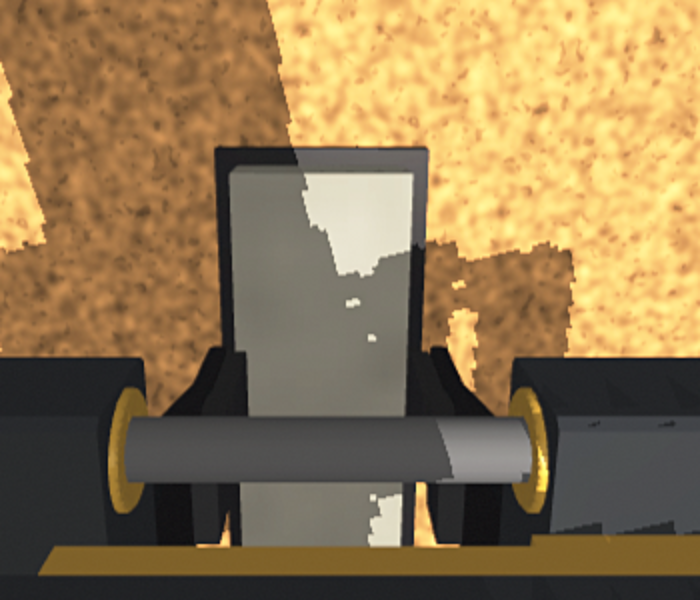

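The fingers slipped up off the stone. It still lies level in place (top ~29.5 mm, not tilted), and the jaws closed above it. I'll open, go slightly deeper and grip harder.

{"name": "servo_tool", "arguments": {
  "plan": [
    [[0.075,0.003,0,-0.003,0],[0.075,0.003,0,-0.003,0],[0.075,0.003,0,-0.003,0],[0.075,0.003,0,0.008,0],[0.075,0.003,0,0.021,0],[0.075,0.003,0,0.021,0],[0.02,0.003,0,0.021,0],[0.02,0.003,0,0.021,0],[0.02,0.003,0,0.021,0],[0.02,0.003,0,0.021,0],[0.02,0.003,0,0.021,0],[0.02,0.003,0,0.021,0]]
  ],
  "force": 40
}}

```text
time_s: 4.52
tool_pos: [0.4993, -0.0628, 0.0108]
tool_rot: [-180.0, -0.0, 165.7]
force: [0.3, -0.0, 0.1]
grip_width: 0.0426
```

{"name": "servo_tool", "arguments": {
  "plan": [
    [[0.02,0,0,0,0],[0.02,0,0,0,0],[0.02,0,0,0,0]]
  ]
}}

```text
time_s: 4.77
tool_pos: [0.4994, -0.0628, 0.0109]
tool_rot: [180.0, 0.0, 165.7]
force: [-0.8, -0.3, 0.4]
grip_width: 0.0244
```

```bash
python3 - <<'E'
from cell import readout
o=readout.get_obs(); print(o["time_s"],o["tool_pos"],o["force"],o["wrist_torque"],o["grip_width"])
E
```

```text
4.7667 [ 0.49939957 -0.0627717   0.01093551] [-0.84439802 -0.28578322  0.36916287] [-0.0051097   0.04929473 -0.00728967] 0.024428953012837956
```

```bash
python3 - <<'E'
from cell import readout, read_camera
from h import *
a=read_camera("wrist"); b=read_camera("scene"); np.savez("w3.npz",**a); np.savez("s3.npz",**b)
im=np.hstack([cv2.resize(a["image"][100:400,150:500],(467,400)),cv2.resize(b["image"][180:340,230:360],(325,400))])
cv2.imwrite("pics/w3.png",im[:,:,::-1])
o=readout.get_obs(); p=o["tool_pos"]; print("tcp px wrist",proj(a,p),"scene",proj(b,p), o["grip_width"])
E
```

```text
tcp px wrist (np.float64(313.92318162108756), np.float64(276.02130407987784)) scene (np.float64(297.9032007004546), np.float64(245.89334862401304)) 0.021718721423687908
```

View pics/w3.png

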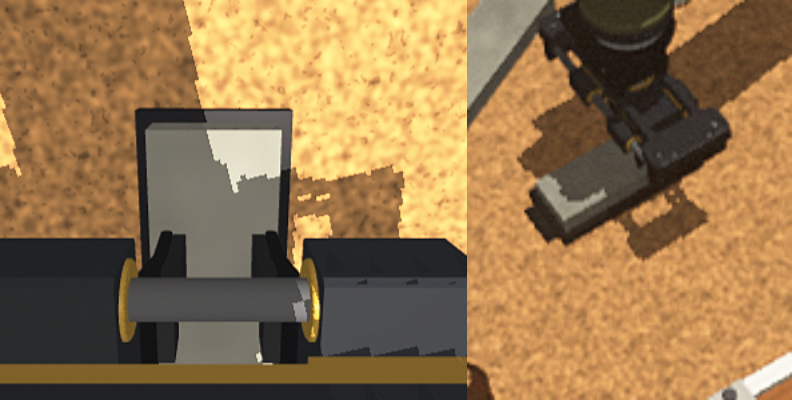

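```bash
python3 - <<'E'
from h import *
a=dict(np.load("w3.npz")); W=cloud(a); 
np.set_printoptions(linewidth=160,suppress=True)
for r in range(270,320,6): print(r,(W[r,255:375:6,2]*1000).round(0).astype(int))
m=(abs(W[...,0]-.5)<.03)&(a["range_z"]>0)
im=a["image"].astype(int).sum(2)
for x0,x1 in((262,292),(336,362)):
    mm=np.zeros_like(m); mm[270:300,x0:x1]=1; mm&=im<150
    print(np.percentile(W[mm],[5,50,95],axis=0).round(4))
b=dict(np.load("s3.npz")); W=cloud(b); mm=np.zeros_like(m); mm[180:340,230:360]=1
mm&=(b["image"].astype(int).sum(2)<130)&(abs((W[...,:2]-[.4994,-.0628])@[.9686,-.2487])<.012)
p=W[mm]; t=(p[:,:2]-[.4994,-.0628])@[.2487,.9686]*1000
for lo in range(-70,70,10):
    q=p[(t>lo)&(t<lo+10)]; print(lo,len(q),np.percentile(q[:,2]*1000,[2,20,50]).round(1) if len(q) else "")
E
```

```text
270 [ 9 10 28 29 29 29 30 29 29 28 29 30 29 28 29 30 29 29  9 -1]
276 [10  9 29 45 40 40 30 30 30 30 29 28 29 30 39 40 43 45  9 -1]
282 [10  9 29 52 48 47 28 29 29 28 30 29 29 29 43 49 53 51  9 -2]
288 [-1 10 58 58 55 54 29 29 29 29 30 30 28 30 45 56 54 58 10 -1]
294 [-1  9 65 64 61 61 29 30 29 29 29 29 29 29 46 61 61 65 65 -1]
300 [-1 70 70 67 67 63 29 29 30 29 30 28 28 29 46 68 67 69 70 70]
306 [77 77 75 72 73 62 28 29 30 29 30 28 29 29 47 68 72 75 76 76]
312 [124 123 123 125 123 124 124 123 123 124 123 123 124 123 123 124 124 124 123 124]
318 [125 125 125 124 125 125 126 125 126 125 125 125 125 124 125 125 124 124 125 124]
[[ 0.4818 -0.0798  0.0413]
 [ 0.4843 -0.0762  0.0553]
 [ 0.4882 -0.0723  0.0671]]
[[ 0.4912 -0.049   0.0097]
 [ 0.492  -0.044   0.0533]
 [ 0.5044 -0.0376  0.0661]]
-70 0 
-60 0 
-50 0 
-40 0 
-30 5 [83.3 86.9 90.5]
-20 9 [83.3 85.  90.7]
-10 0 
0 1 [142.8 142.8 142.8]
10 102 [ 46.  143.3 160.6]
20 96 [  2.  129.2 135. ]
30 155 [  8.7 216.6 239.6]
40 39 [117.5 121.7 127.4]
50 0 
60 0
```

```bash
python3 - <<'E'
from h import *
for f,tz,tx,w in(("w1",.1138,(.4977,-.0636),85),("w2",.0326,(.5031,-.0638),40),("w3",.0109,(.4994,-.0628),22)):
    a=dict(np.load(f+".npz")); W=cloud(a); T=a["camera_from_world"]; print(f,"cam z",(-T[:3,:3].T@T[:3,3])[2]-tz)
    u=(W[...,:2]-tx)@[.9686,-.2487]*1000; t=(W[...,:2]-tx)@[.2487,.9686]*1000
    m=(a["range_z"]>0)&(abs(u)<20)&(abs(t)<70)&(a["image"].astype(int).sum(2)<150)&(W[...,2]>.033)
    for lo in range(-70,70,10):
        q=m&(t>lo)&(t<lo+10)
        if q.sum()>5: 
            z=W[q][:,2]*1000; i=z<=np.percentile(z,5)
            print("  t",lo,q.sum(),"low z",np.percentile(z,[1,5]).round(1),"u there",np.median(u[q][i]).round(1))
E
```

```text
w1 cam z 0.19010607294786452
  t -70 33 low z [234.2 234.2] u there -19.7
  t -60 180 low z [144.1 148.7] u there -12.6
  t -50 4391 low z [143.8 149.5] u there -9.6
  t 20 329 low z [253.  253.4] u there -17.4
  t 40 3884 low z [144.2 149.2] u there -10.2
  t 50 138 low z [145.5 149.2] u there -12.6
  t 60 962 low z [234.1 234.4] u there 5.7
w2 cam z 0.1889978071350309
  t -40 35 low z [89.  90.2] u there -13.4
  t -30 2261 low z [60.8 64.9] u there -12.2
  t 10 283 low z [59.5 61.1] u there -4.9
  t 20 2175 low z [61.3 67.4] u there -12.5
  t 30 25 low z [88.4 91. ] u there -13.4
  t 60 430 low z [161.5 162. ] u there -7.3
w3 cam z 0.1899432537330831
  t -30 167 low z [41.9 45.1] u there -12.7
  t -20 1764 low z [40.3 44.9] u there -11.3
  t 10 1773 low z [40.9 45.2] u there -11.4
  t 20 410 low z [44.7 53.3] u there -12.7
  t 60 429 low z [140.7 141.4] u there -6.8
```

The depth in all three wrist views puts the finger ends about 28–30 mm above the reported TCP height: 144 vs 114, 60 vs 33 and 40 vs 11 mm. The fingers also closed freely over a stone whose top is at 30 mm. So the reported TCP z disagrees with the real finger ends by about 29 mm. I'll take the cameras' word for it, descend further in small steps watching the force, and use the stone's 50 mm width as the check.

{"name": "servo_tool", "arguments": {
  "plan": [
    [[0.08,0.003,0,0,0],[0.08,0.003,0,0,0],[0.08,0.003,0,0,0],[0.08,0.003,0,0,0],[0.08,0.003,0,0,0],[0.08,0.003,0,0,0],[0.08,0.003,0,0,0],[0.08,0.003,0,0.006,0],[0.08,0.003,0,0.012,0],[0.08,0.003,0,0.018,0],[0.08,0.003,0,0.023,0],[0.08,0.003,0,0.023,0]]
  ],
  "force": 40
}}

```text
time_s: 5.87
tool_pos: [0.4951, -0.0621, -0.0137]
tool_rot: [-179.9, -0.1, 165.7]
force: [-0.5, -0.0, 0.1]
grip_width: 0.0794
```

```bash
python3 - <<'E'
from cell import readout, read_camera
from h import *
o=readout.get_obs(); print(o["time_s"],o["tool_pos"],o["force"],o["grip_width"])
a=read_camera("wrist"); W=cloud(a); tx=o["tool_pos"][:2]
u=(W[...,:2]-tx)@[.9686,-.2487]*1000; t=(W[...,:2]-tx)@[.2487,.9686]*1000
m=(a["range_z"]>0)&(abs(u)<16)&(a["image"].astype(int).sum(2)<150)&(W[...,2]>.012)
for lo,hi in((-65,-35),(35,65)):
    q=m&(t>lo)&(t<hi); z=W[q][:,2]*1000; print(lo,q.sum(),np.percentile(z,[1,5,50]).round(1))
E
```

```text
5.8667 [ 0.4951489  -0.06207448 -0.0136642 ] [-4.69970799e-01 -4.37957785e-04  5.43112007e-02] 0.07941430090508243
-65 3826 [16.1 21.1 66.1]
35 3778 [15.9 21.  68.9]
```

Reported z is -14 mm with no contact force, and the finger ends appear at about 15 mm, so the offset is confirmed at +29 mm. I'll close now.

{"name": "servo_tool", "arguments": {
  "plan": [
    [[0.03,0,0,0.002,0],[0.03,0,0,0.002,0],[0.03,0,0,0.002,0],[0.03,0,0,0.002,0],[0.03,0,0,0.002,0],[0.03,0,0,0.002,0]]
  ],
  "force": 15
}}

```text
time_s: 6.42
tool_pos: [0.4956, -0.0626, -0.0149]
tool_rot: [-179.9, -0.1, 165.6]
force: [-0.6, -1.4, 1.7]
grip_width: 0.0498
```

{"name": "servo_tool", "arguments": {
  "plan": [
    [[0.03,0,0,-0.003,0],[0.03,-0.001,0,-0.006,0],[0.03,-0.002,0,-0.009,0],[0.03,-0.003,0,-0.012,0],[0.03,-0.004,0,-0.016,0],[0.03,-0.004,0,-0.016,0]]
  ]
}}

```text
time_s: 6.92
tool_pos: [0.5004, -0.0636, 0.002]
tool_rot: [-180.0, 0.0, 165.7]
force: [0.7, 0.1, -2.7]
grip_width: 0.0497
```

```bash
cat >> h.py <<'E'
def prof(c,ctr,yaw,zlo=.0,zhi=.2):
    """along-axis heights of the stone top; yaw = cartridge heading deg; s from ctr"""
    W=cloud(c); a=np.radians(yaw); d=np.array([np.cos(a),np.sin(a)]); e=np.array([-d[1],d[0]])
    s=(W[...,:2]-ctr)@d*1000; t=(W[...,:2]-ctr)@e*1000
    hsv=cv2.cvtColor(c["image"],cv2.COLOR_RGB2HSV)
    m=(c["range_z"]>0)&(abs(s)<110)&(abs(t)<20)&(W[...,2]>zlo)&(W[...,2]<zhi)&(hsv[...,1]<90)&(hsv[...,2]>70)
    s=s[m];z=W[m][:,2]*1000; g=np.ones(len(s),bool)
    for _ in range(5):
        k=np.polyfit(s[g],z[g],1); r=abs(z-np.polyval(k,s)); g=r<max(2.5,1.5*r[g].std())
    return np.degrees(np.arctan(-k[0])), k[1], g.sum(), s[g].min(), s[g].max()
E
python3 - <<'E'
from cell import readout, read_camera
from h import *
o=readout.get_obs(); print(o["time_s"],o["tool_pos"],o["force"],o["wrist_torque"],o["grip_width"])
for n in("scene","wrist"):
    c=read_camera(n); np.savez(n+"4.npz",**c); print(n,prof(c,o["tool_pos"][:2],-14.4,.015,.08))
E
```

```text
6.9167 [ 0.50043792 -0.06357374  0.00197469] [ 0.73306984  0.05018421 -2.72382345] [0.02784522 0.06084989 0.01383724] 0.04970063318374656
scene (np.float64(1.2180216762914597), np.float64(47.324396250127954), np.int64(384), np.float64(-35.001803053674074), np.float64(97.37929002991739))
wrist (np.float64(0.2875884301862881), np.float64(45.76778566280312), np.int64(11279), np.float64(-45.29967994346398), np.float64(32.53734023953806))
```

The stone is now held (width 49.7 mm, weight ~3 N), but it came up level. I'll relax the grip in steps so that gravity tips the tongue down to the counter, which limits the tilt to about 8°.

{"name": "servo_tool", "arguments": {
  "plan": [
    [[0.03,0,0,0,0],[0.03,0,0,0,0],[0.03,0,0,0,0]]
  ],
  "force": 6
}}

```text
time_s: 7.27
tool_pos: [0.4996, -0.0635, 0.0013]
tool_rot: [-179.9, -0.1, 165.7]
force: [0.5, 0.2, -2.0]
grip_width: 0.0498
```

```bash
cat > chk.py <<'E'
import sys
from cell import readout, read_camera
from h import *
yaw=float(sys.argv[1]); o=readout.get_obs(); print(o["time_s"],o["tool_pos"].round(4),o["tool_rot"].round(1),o["force"].round(1),o["wrist_torque"].round(3),round(o["grip_width"],4))
for n in sys.argv[2:]:
    c=read_camera(n); np.savez(n+"_last.npz",**c); print(n,np.round(prof(c,o["tool_pos"][:2],yaw,.02,.14),2))
E
python3 chk.py -14.4 wrist scene
```

```text
7.2667 [ 0.4996 -0.0635  0.0013] [-1.799e+02 -1.000e-01  1.657e+02] [ 0.5  0.2 -2. ] [-0.015  0.051 -0.035] 0.0498
wrist [ 7.9700e+00  4.4720e+01  1.0843e+04 -4.3850e+01  3.7070e+01]
scene [  8.38  45.69 406.   -40.79  96.97]
```

Tilt is now about 8°, with the tongue down on the counter. While I firm up the grip and lift, I'll also get the lip's place from the first pictures.

{"name": "servo_tool", "arguments": {
  "plan": [
    [[0.03,0,0,0,0],[0.03,0,0,0,0],[0.03,0,0,-0.02,0.0],[0.03,0,0,-0.04,0.02],[0.03,0,0,-0.06,0.044],[0.03,0,0,-0.06,0.044]]
  ],
  "force": 45
}}

```text
time_s: 7.87
tool_pos: [0.5027, -0.0637, 0.0647]
tool_rot: [179.9, 0.3, 163.1]
force: [1.4, -1.2, -3.0]
grip_width: 0.0497
```

```bash
python3 chk.py -16.9 wrist scene; python3 - <<'E'
from h import *
from scipy.ndimage import map_coordinates
D=np.array([.5503,.2238]); a=np.radians(-16.9); d=np.array([np.cos(a),np.sin(a)]); e=np.array([-d[1],d[0]])
for f in("top1","scene1"):
    c=dict(np.load(f+".npz")); S=cv2.cvtColor(c["image"],cv2.COLOR_RGB2HSV)[...,1].astype(float)
    def line(ss,tt,z):
        out=[]
        for s,t in zip(ss,tt):
            u,v=proj(c,np.r_[D+d*s/1000+e*t/1000,z]); out.append(map_coordinates(S,[[v],[u]],order=1)[0])
        return np.array(out)
    for nm,z,lo,hi in(("lip near edge",.0305,60,100),("lip far edge",.0305,95,130)):
        s=np.arange(lo,hi,.5); L=np.mean([line(s,0*s+t,z) for t in(-20,-10,0,10,20)],0)
        g=np.convolve(L,np.r_[np.ones(6),-np.ones(6)],'valid'); i=np.abs(g).argmax(); print(f,nm,s[i]+2.75,g[i].round())
    for s0 in(-40,0,40):
        t=np.arange(-70,70,.5); L=line(0*t+s0,t,.026); w=t[L<70]; print(f,"white t at",s0,w.min() if len(w) else "",w.max() if len(w) else "", "mid", (w.min()+w.max())/2 if len(w) else "")
E
```

```text
7.8667 [ 0.5027 -0.0637  0.0647] [179.9   0.3 163.1] [ 1.4 -1.2 -3. ] [ 0.04  -0.009  0.023] 0.0497
wrist [ 7.8400e+00  1.0815e+02  1.0831e+04 -4.3880e+01  3.6700e+01]
scene [  8.51 107.15 427.    13.22  95.3 ]
top1 lip near edge 76.75 -536.0
top1 lip far edge 112.25 491.0
top1 white t at -40 -50.0 51.0 mid 0.5
top1 white t at 0 -50.0 51.0 mid 0.5
top1 white t at 40 -50.5 51.0 mid 0.25
scene1 lip near edge 76.75 -673.0
scene1 lip far edge 113.75 604.0
scene1 white t at -40 -51.0 50.5 mid -0.25
scene1 white t at 0 -51.0 50.5 mid -0.25
scene1 white t at 40 -51.5 50.5 mid -0.5
```

{"name": "servo_tool", "arguments": {
  "plan": [
    [[0.03,0.011,0.038,0,0],[0.03,0.022,0.076,0,0],[0.03,0.033,0.114,0,0],[0.03,0.043,0.152,0,0],[0.03,0.053,0.19,0,0],[0.03,0.063,0.225,0,0],[0.03,0.071,0.255,0,0],[0.03,0.077,0.275,0,0],[0.03,0.081,0.289,0,0],[0.03,0.081,0.289,0.008,0],[0.03,0.081,0.289,0.012,0],[0.03,0.081,0.289,0.012,0]]
  ]
}}

```text
time_s: 8.97
tool_pos: [0.5049, 0.2337, 0.0469]
tool_rot: [-179.7, -0.1, 163.1]
force: [0.0, -0.9, -4.3]
grip_width: 0.0497
```

```bash
python3 chk.py -16.9 scene top; python3 - <<'E'
from h import *
b=dict(np.load("scene_last.npz")); t=dict(np.load("top_last.npz"))
im=np.hstack([cv2.resize(b["image"][230:400,300:470],(400,400)),cv2.resize(t["image"][140:300,160:320],(400,400))])
cv2.imwrite("pics/d1.png",im[:,:,::-1])
D=np.array([.5503,.2238]); a=np.radians(-16.9); d=np.array([np.cos(a),np.sin(a)])
# dark pixels near the tongue: extents in dock frame
W=cloud(b); e=np.array([-d[1],d[0]]); s=(W[...,:2]-D)@d*1000; q=(W[...,:2]-D)@e*1000; z=W[...,2]*1000
m=(b["range_z"]>0)&(b["image"].astype(int).sum(2)<130)&(s>20)&(s<100)&(abs(q)<45)&(z>35)&(z<90)
for lo in range(20,100,6):
    k=m&(s>=lo)&(s<lo+6)
    if k.sum(): print(lo,k.sum(),"z",np.percentile(z[k],[10,50,90]).round(1),"t",q[k].min().round(1),q[k].max().round(1))
E
```

```text
8.9667 [0.5049 0.2337 0.0469] [-1.797e+02 -1.000e-01  1.631e+02] [ 0.  -0.9 -4.3] [-0.058  0.127  0.006] 0.0497
scene [  8.09  90.57 708.   -41.31  97.29]
top [  8.44  92.65 248.   -39.69  98.74]
20 6 z [56.4 59.3 60.4] t 26.6 28.7
26 6 z [56.6 58.2 60.5] t 22.4 28.9
32 3 z [52.9 54.5 59.3] t 27.2 29.1
38 6 z [50.3 54.5 60.5] t 25.1 29.2
44 46 z [53.5 56.7 59.9] t -36.1 28.6
50 55 z [50.1 56.6 58.9] t -30.1 28.8
56 9 z [48.2 51.1 52.4] t -22.1 16.5
62 9 z [47.  48.8 51.4] t -22.8 13.5
```

View pics/d1.png

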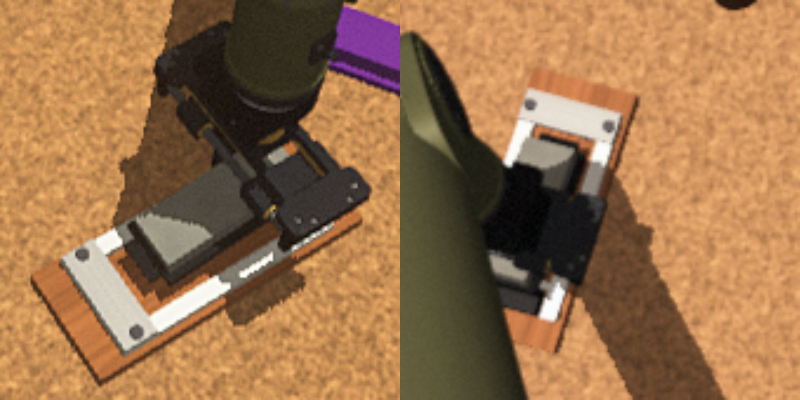

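The pictures show the tongue end over the pocket with the tail raised, 3.7 mm off laterally, which agrees with the numbers (tip at s≈65, z≈46 mm). I'll correct that and descend.

{"name": "servo_tool", "arguments": {
  "plan": [
    [[0.03,-0.003,0.004,0,0],[0.03,-0.003,0.004,0.006,0],[0.03,-0.003,0.004,0.012,0],[0.03,-0.003,0.004,0.018,0],[0.03,-0.003,0.004,0.023,0],[0.03,-0.003,0.004,0.025,0],[0.03,-0.003,0.004,0.025,0]]
  ]
}}

```text
time_s: 9.65
tool_pos: [0.5094, 0.2367, 0.0225]
tool_rot: [-179.8, -0.1, 163.0]
force: [0.7, 0.6, -3.1]
grip_width: 0.0495
```

{"name": "servo_tool", "arguments": {
  "plan": [
    [[0.03,0,0,0.002,0],[0.03,0,0,0.004,0],[0.03,0,0,0.005,0],[0.03,0,0,0.005,0]]
  ]
}}

```text
time_s: 9.98
tool_pos: [0.5093, 0.2368, 0.0175]
tool_rot: [-179.8, -0.1, 163.0]
force: [-1.1, -0.4, -2.2]
grip_width: 0.0496
```

{"name": "servo_tool", "arguments": {
  "plan": [
    [[0.03,0,0,0.001,0],[0.03,0,0,0.002,0],[0.03,0,0,0.002,0]]
  ]
}}

```text
time_s: 10.23
tool_pos: [0.51, 0.2369, 0.0168]
tool_rot: [-179.8, -0.1, 163.0]
force: [-2.4, -1.5, 4.1]
grip_width: 0.0494
```

Floor contact came where predicted (reported 0.0168, force up 7 N). Now I'll slide the tongue forward under the lip, feeling for the stop.

{"name": "servo_tool", "arguments": {
  "plan": [
    [[0.03,-0.003,0,-0.001,0],[0.03,-0.006,0,-0.001,0],[0.03,-0.009,0,-0.001,0],[0.03,-0.012,0,-0.001,0],[0.03,-0.012,0,-0.001,0]]
  ]
}}

```text
time_s: 10.65
tool_pos: [0.5223, 0.2328, 0.0175]
tool_rot: [-179.8, -0.0, 163.0]
force: [-0.3, -0.2, -3.3]
grip_width: 0.0497
```

{"name": "servo_tool", "arguments": {
  "plan": [
    [[0.03,-0.002,0,0,0],[0.03,-0.004,0,0,0],[0.03,-0.005,0,0,0],[0.03,-0.005,0,0,0]]
  ]
}}

```text
time_s: 10.98
tool_pos: [0.5274, 0.2312, 0.0175]
tool_rot: [-179.8, -0.0, 163.0]
force: [0.8, -0.1, -2.7]
grip_width: 0.0499
```

{"name": "servo_tool", "arguments": {
  "plan": [
    [[0.03,-0.001,0,0,0],[0.03,-0.002,0,0,0],[0.03,-0.003,0,0,0],[0.03,-0.003,0,0,0]]
  ]
}}

```text
time_s: 11.32
tool_pos: [0.5295, 0.2305, 0.0173]
tool_rot: [-179.8, -0.1, 163.0]
force: [-2.9, 1.6, -1.3]
grip_width: 0.0494
```

{"name": "servo_tool", "arguments": {
  "plan": [
    [[0.03,-0.001,0,0,0],[0.03,-0.002,0,0,0],[0.03,-0.002,0,0,0]]
  ]
}}

```text
time_s: 11.57
tool_pos: [0.5294, 0.2306, 0.0171]
tool_rot: [-179.7, -0.3, 163.0]
force: [-6.5, 1.9, 0.6]
grip_width: 0.0496
```

```bash
python3 chk.py -16.9 scene wrist; python3 - <<'E'
from h import *
b=dict(np.load("scene_last.npz")); t=dict(np.load("wrist_last.npz"))
im=np.hstack([cv2.resize(b["image"][240:400,300:460],(400,400)),cv2.resize(t["image"][80:400,160:480],(400,400))])
cv2.imwrite("pics/d2.png",im[:,:,::-1])
E
```

```text
11.5667 [0.5294 0.2306 0.0171] [-179.7   -0.3  163. ] [-6.5  1.9  0.6] [ 0.144  1.313 -0.06 ] 0.0496
scene [  7.81  61.03 659.   -41.63  97.36]
wrist [ -22.06   67.51 4306.    -90.3    -5.56]
```

View pics/d2.png

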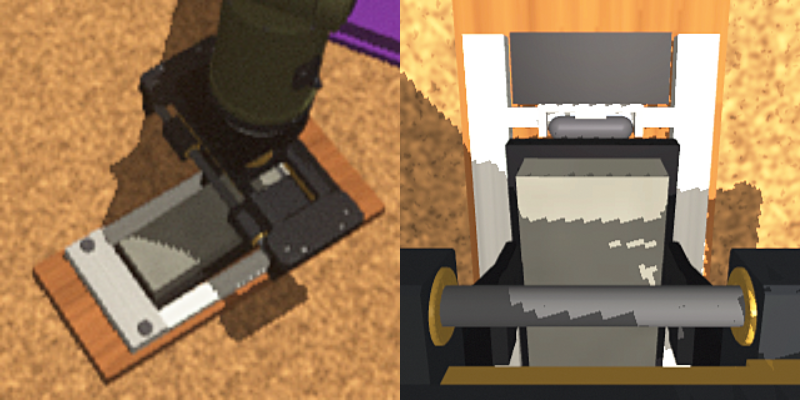

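The plate stops against the lip (solid stop at -6.5 N, tip at s≈89, tilt ~8°), and the tail sits over the roller. I'll ease the tail onto the roller with a light grip, release, and then press from above with closed fingers.

{"name": "servo_tool", "arguments": {
  "plan": [
    [[0.03,0,0,0.0,0],[0.03,0,0,0.002,0],[0.03,0,0,0.004,0],[0.03,0,0,0.005,0],[0.07,0,0,0.005,0],[0.07,0,0,0.005,0],[0.07,0,0,0.0,0],[0.07,0,0,-0.02,0],[0.07,0,0,-0.04,0],[0.07,0,0,-0.04,0]]
  ],
  "force": 6
}}

```text
time_s: 12.5
tool_pos: [0.5332, 0.2318, 0.0615]
tool_rot: [179.9, 0.0, 163.0]
force: [1.1, 0.8, 1.3]
grip_width: 0.0691
```

```bash
python3 chk.py -16.9 scene wrist
```

```text
12.5 [0.5332 0.2318 0.0615] [179.9   0.  163. ] [1.1 0.8 1.3] [ 0.026 -0.11  -0.051] 0.0691
scene [  6.96  58.08 729.   -45.09  92.71]
wrist [  -3.12   56.16 3032.    -48.77   21.02]
```

{"name": "servo_tool", "arguments": {
  "plan": [
    [[0.0,0.01,-0.0025,0,0],[0.0,0.025,-0.0025,0,0],[0.0,0.037,-0.0025,0,0],[0.0,0.037,-0.0025,0,0],[0.0,0.037,-0.0025,0,0],[0.0,0.037,-0.0025,0,0],[0.0,0.037,-0.0025,0,0],[0.0,0.037,-0.0025,0,0],[0.0,0.037,-0.0025,0.008,0],[0.0,0.037,-0.0025,0.016,0],[0.0,0.037,-0.0025,0.022,0],[0.0,0.037,-0.0025,0.024,0]]
  ],
  "force": 30
}}

```text
time_s: 13.6
tool_pos: [0.4944, 0.2395, 0.0337]
tool_rot: [-179.8, -0.2, 163.0]
force: [-1.8, -0.2, 9.5]
grip_width: 0.0024
```

{"name": "servo_tool", "arguments": {
  "plan": [
    [[0.0,0,0,0.002,0],[0.0,0,0,0.004,0],[0.0,0,0,0.005,0],[0.0,0,0,0.005,0]]
  ]
}}

```text
time_s: 13.93
tool_pos: [0.494, 0.239, 0.0279]
tool_rot: [-179.8, -0.3, 163.0]
force: [0.3, -0.3, 0.1]
grip_width: 0.0008
```

{"name": "servo_tool", "arguments": {
  "plan": [
    [[0.0,0,0,0.003,0],[0.0,0,0,0.006,0],[0.0,0,0,0.009,0],[0.0,0,0,0.011,0],[0.0,0,0,0.011,0]]
  ]
}}

```text
time_s: 14.35
tool_pos: [0.4938, 0.2389, 0.018]
tool_rot: [-179.8, -0.3, 163.0]
force: [-3.8, -1.7, 11.2]
grip_width: 0.0005
```

```bash
python3 chk.py -16.9 scene
```

```text
14.35 [0.4938 0.2389 0.018 ] [-179.8   -0.3  163. ] [-3.8 -1.7 11.2] [-0.469  0.877 -0.003] 0.0005
scene [1.0000e-02 4.5550e+01 6.7300e+02 1.3300e+00 1.0987e+02]
```

It's level (0.01°) with the top at 45.5 mm (46 expected), so the tail has snapped down. I'll retract and check.

{"name": "servo_tool", "arguments": {
  "plan": [
    [[0.0,0,0,-0.03,0],[0.0,0,0,-0.06,0],[0.0,0.03,-0.03,-0.1,0],[0.0,0.04,-0.07,-0.12,0],[0.0,0.04,-0.11,-0.12,0],[0.0,0.04,-0.15,-0.12,0],[0.0,0.04,-0.19,-0.12,0],[0.0,0.04,-0.22,-0.12,0],[0.0,0.04,-0.22,-0.12,0]]
  ]
}}

```text
time_s: 15.15
tool_pos: [0.39, 0.0338, 0.139]
tool_rot: [-179.8, -0.4, 162.5]
force: [0.7, 0.5, -0.8]
grip_width: 0.0005
```

```bash
python3 - <<'E'
from cell import readout, read_camera
from h import *
o=readout.get_obs(); print(o["time_s"],o["tool_pos"],o["force"],o["joint_velocities"].round(2))
b=read_camera("scene"); t=read_camera("top")
D=np.array([.5503,.2238])
for n,c in(("scene",b),("top",t)):
    print(n,np.round(prof(c,D,-16.9,.02,.14),2))
W=cloud(t); a=np.radians(-16.9); d=np.array([np.cos(a),np.sin(a)]); e=np.array([-d[1],d[0]])
for n,c in(("scene",b),("top",t)):
    W=cloud(c); s=(W[...,:2]-D)@d*1000; q=(W[...,:2]-D)@e*1000
    m=(c["range_z"]>0)&(W[...,2]>.039)&(W[...,2]<.052)&(abs(s)<85)&(abs(q)<35)
    r=cv2.minAreaRect(np.c_[s[m],q[m]].astype(np.float32)); print(n,"stone in dock frame",np.round(r[0],1),np.round(r[1],1),round(r[2],1))
im=np.hstack([cv2.resize(b["image"][270:400,305:465],(492,400)),cv2.resize(t["image"][160:285,175:265],(288,400))])
cv2.imwrite("pics/f1.png",im[:,:,::-1])
E
```

```text
15.15 [0.38997602 0.03382978 0.13899109] [ 0.73415555  0.54896706 -0.79827705] [-2.37  3.82 -4.89 -2.87 -5.79 -3.52 -3.97]
scene [ 6.500e-01  4.519e+01  9.190e+02 -6.891e+01  7.297e+01]
top [ 2.000e-01  4.578e+01  7.120e+02 -6.609e+01  7.460e+01]
scene stone in dock frame [1.5 0.9] [142.9  52.8] 0.0
top stone in dock frame [-4.7  1.3] [158.7  52. ] 0.2
```

View pics/f1.png

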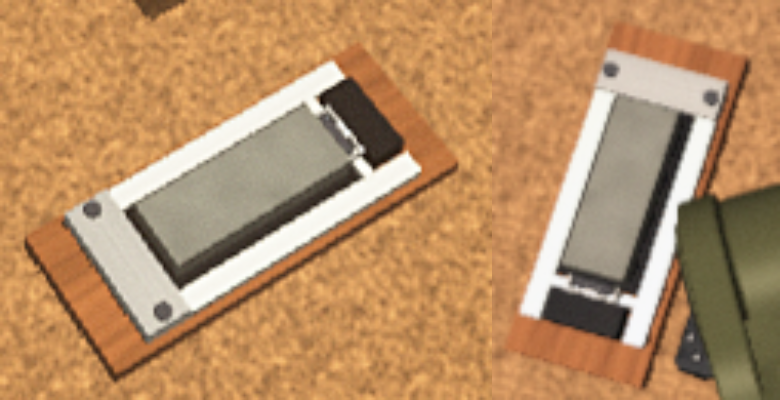

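```bash
python3 - <<'E'
from cell import read_camera
from h import *
D=np.array([.5503,.2238]); a=np.radians(-16.9); d=np.array([np.cos(a),np.sin(a)]); e=np.array([-d[1],d[0]])
for n in("scene","top"):
    c=read_camera(n); W=cloud(c); s=(W[...,:2]-D)@d*1000; q=(W[...,:2]-D)@e*1000; z=W[...,2]*1000
    for lo in(-60,-30,0,30): 
        k=(c["range_z"]>0)&(s>lo)&(s<lo+30)&(abs(q-1)<15); print(n,lo,k.sum(),np.median(z[k]).round(2))
    for lab,s0,s1 in(("wood tail",-136,-122),("wood lip end",118,134)):
        k=(c["range_z"]>0)&(s>s0)&(s<s1)&(abs(q)<40); print(n,lab,k.sum(),np.median(z[k]).round(2))
E
```

```text
scene -60 193 45.58
scene -30 194 45.59
scene 0 201 45.53
scene 30 202 45.44
scene wood tail 212 15.79
scene wood lip end 299 15.42
top -60 144 45.62
top -30 143 45.72
top 0 140 45.92
top 30 140 45.91
top wood tail 177 15.84
top wood lip end 178 16.22
```

The stone's top is level within 0.3 mm over its length and 30 mm above the wood, so it is fully home. Handing in.

```bash
python3 -c "
from cell import env
print(env.sign_off())"
```

```text
the job is handed in; nothing more can be done
None
```

The cartridge is in the dock's pocket and flat on the floor, with the tongue under the lip and the roller sprung back over the tail edge. I handed it in shortly after 15 s on the robot's clock; sign-off gives no verdict.

**How it went:** I gripped the stone behind its middle and let the tongue sag to about 8° under a light grip. I touched the pocket floor with the tongue, slid it under the lip until the plate stopped (about 6.5 N), then let go. I then pressed the tail down past the roller with closed fingers.

**Last checks**
- **Level:** the stone's top is even within about 0.3 mm along its length and about 30 mm above the dock's wood in both views.
- **Position (scene view):** the cartridge centre is about 1.5 mm along and 0.9 mm across from my estimate of the dock's middle, and square to it.
- **Catch:** I judged it sprung back from the picture only; its travel was not measured.
- **Bystanders:** the arm never went near the bare stone, knife or pepper mill, but I did not re-measure them at the end.

**What failed or disagreed**
- **Finger height:** the reported TCP height was about 29 mm lower than where the cameras put the real finger ends. Two early grasps therefore closed above the stone. I corrected from depth and confirmed it by the 50 mm grip width and the floor contact.
- **Noisy final readings:** an overall slope fit gave 0.2° (top view) and 0.65° (scene view), against the level reading above. The top view's outline of the stone also came out too long (159 mm instead of 140), so I did not use it.

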